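# Hold a frosted glass cell in the light path

### The job

Zero the photometer with nothing in its light path: press the spring plunger on its lamp housing fully down to its stop, and let it come all the way back up. Then take the longest of the three glass cells out of the rack, gripping it by its two broad frosted faces only and never touching its clear end windows with the fingers, and hold it upright in the gap of the photometer, centred on the line between the two short nose tubes with its clear windows facing the tubes. Finish while still holding it there, still and free of everything but the fingers, and leave the other two cells and the other things on the bench where they are.

Things in the scene. Friction and masses are not known exactly. Their poses are not given: they have to be found in the camera images.
- photometer: fixed light meter: grey base 90 (x) x 220 (y) x 12 mm, origin at the centre of its underside on the bench; white lamp housing (60 x 50 mm, top at z 78, cooling slots, plunger on top) at y +80, white detector housing (52 x 50, top at z 74) at y -80. Dark nose tubes, 22 mm diameter, 10 mm long, face each other at z 50, y +45 and -45. The beam runs along y. It may stand left or right of the rack
- beam_mid (a point): middle of the light path, in the photometer's frame at x 0, y 0, z 50 mm; axes as the photometer (y along the beam, z up)
- plunger_top (a point): centre of the top of the steel plunger head, a disc 24 mm in diameter and 6 mm thick; with the plunger up it is 104 mm above the bench, at x 0, y +80 mm in the photometer's frame. It moves with the plunger
- plunger (a joint): travel of the spring plunger straight down: 0 up, 0.010 m at its stop. The spring pushes back with about 2 N at the start and 5 N at the stop, then the stop is rigid; it returns up by itself when released
- rack: fixed grey block 75 (x) x 164 (y) x 16 mm, origin at the centre of its underside, with three slots open at the top, 48 (x) x 19 (y) mm, 12 mm deep, at y -52, 0 and +52 mm. One cell stands upright in each, in any order, x and y axes along the rack's own, 38 mm out of the rack's top
- long_cell: the longest of three sealed glass cells: 45 (x) x 16 (y) x 50 mm, 60 g, two white round stoppers (9 mm diameter, 6 mm tall) on top. Origin at the centre of its underside (4 mm above the bench in the rack), z up. The broad faces (45 x 50 mm, 16 mm apart along y) are frosted; the narrow end faces (along x) are clear windows. Light must pass along its x axis
- long_cell_mid (a point): centre of the long cell, 25 mm above its origin; axes as the cell
- long_cell_frost_a: frosted broad face at +y of the long cell; a separate named part of the long cell whose origin is the long cell's origin and axes are the same
- long_cell_frost_b: frosted broad face at -y of the long cell; a separate named part of the long cell whose origin is the long cell's origin and axes are the same
- long_cell_window_a: clear end window at +x of the long cell, set back 2.5 mm from the planes of the broad faces; a separate named part of the long cell whose origin is the long cell's origin and axes are the same
- long_cell_window_b: clear end window at -x of the long cell, set back 2.5 mm from the planes of the broad faces; a separate named part of the long cell whose origin is the long cell's origin and axes are the same
- medium_cell: cell of the same make, 28 (x) x 16 (y) x 50 mm with one stopper; origin at the centre of its underside; stays in the rack
- short_cell: cell of the same make, 16 x 16 x 50 mm with one stopper; origin at the centre of its underside; stays in the rack
- beaker_50: small glass beaker, 44 mm wide, 58 mm high; origin at the centre of its underside; bystander
- petri_dish: small open glass dish, 50 mm wide, 14 mm high; origin at the centre of its underside; bystander
- cork: brown cork stopper, 22 mm wide, 26 mm high; origin at the centre of its underside; bystander
- dropper_bottle: small brown dropper bottle, 36 mm wide, 85 mm high; origin at the centre of its underside; bystander
Mind the look-alikes: they are no part of the job. Leave any orange or turquoise look-alike of the long_cell alone.

How it is judged:
By the outcome, as a careful person would: the job done as asked, in the order asked, and still so for the second after the job is handed in, while the arm keeps its last pose, push and grip.
It also fails if it takes over 51 s, if anything falls off the work surface, if the arm or the gripper's body presses on something with over 40 N, if the wrist force passes 120 N, or if a joint passes its speed limit or range.

### The arm

A 6-joint arm with a two-finger parallel gripper is mounted at the origin on a cart in front of the work surface, level with it; the furniture and walls round the work are solid. World frame = base frame: x ahead of the robot, y to its left, z up, the work surface at z = 0. Lengths are in mm, angles in rad, forces in N, time in s.
With the tool pointing down it reaches from about 275 to 775 mm from the base axis. Payload 14.6 kg.
Tool frame: the origin (TCP) lies midway between the tips of the shut fingers; the grasp point (between the pads) lies 19 mm behind it; z points along the fingers, y is the line along which they close (so a half turn about z gives the same grasp; the last joint's range is limited). The gripper opens to 85 mm and grips with 20 to 120 N. Pads are 22 mm wide; open, the fingers measure 114 mm over their backs; the gripper's body (76 mm by 85 mm) begins 54 mm behind the grasp point. The pads swing forward as they close: fully open they stand 13 mm farther back than shut.
Start: joints at [1.131, 0.263, -0.048, 1.259, 0, 1.415], TCP at [147.511, 503.854, 207.978] pointing down, gripper open.
Joint ranges: [-2.65, 2.65], [-0.89, 1.7], [-1.18, 1.37], [-2.13, 2.11], [-1.35, 1.29], [-3.14, 3.14]. Speed limits (rad/s): [1.89, 1.89, 2.57, 2.79, 3.14, 3.14].

### API

Orientations are given as a unit quaternion [w, x, y, z].
In Python, from plant import * gives the robot as it stands. Calls block until the motion is done:
- movep(position, orientation): joint-space move of the TCP to a pose.
- move_l(position, rot=None, speed=150, until_force=None): straight line of the TCP; rot=None keeps the orientation; speed is the mean speed in mm/s. With until_force (N) it stops when the force on the tool has changed by that much, and returns True; else False.
- move_j(angles): joint-space move.
- let_go() and close_gripper(): open the fingers fully, or close them until they stop; the grip force is fixed at half the most.
- sleep(seconds).
- solve_ik(position, orientation): joint angles nearest the present ones, or None.
- get_state(): the state.
- snapshot(name): name is "scene" or "top"; returns a dict with "pixels" (400x640x3 uint8, blue, green, red), "camera_matrix" (3x3 intrinsics, pixels), "dist_coeffs" ([k1, k2, p1, p2, k3] as OpenCV has them; the pictures are not rectified), "T" (4x4, takes a point from camera to world coordinates). Camera axes: x right, y up, looking along -z (the intrinsics and any distortion apply to the point x, -y, -z); pixel columns grow to the right and rows downward; lengths in mm; the calibration is good to about 2 mm. A picture is of the moment at which its call begins. There is no depth.
A pose or a line that the arm cannot do raises IKError and nothing moves.
- sign_off(): hands the job in; it is judged then, once.
The state is a dict: "t": time; "joints": joint angles; "dq": joint speeds; "effort": joint torques, N m; "position": TCP position; "tool_rot": TCP orientation; "contact_force": force on the tool from outside, world axes, zero at the start; "moment": the same for the moment, N m; "gripper_width": finger opening in mm; "finger_force": force on a finger pad.
Only numpy, scipy, OpenCV 4.12 (cv2) and the standard library are available. Lean on these libraries where they do the work, as an engineer would, in place of code of your own. Each camera call takes 0.05 s, during which the arm holds its last target. There are 200 camera calls.

## Working session

There is one attempt and no reset: what is moved stays moved. The work goes in short steps, each a Python script; the robot and the scene stay as the last script left them, time stands still between calls to the robot, and variables do not carry over. Pictures are saved under pics/ and viewed, at most 10 in all, crops included, and the job is handed in when it is done.

```bash
mkdir -p pics; ls
python3 - <<'E'
from plant import *
import cv2, numpy as np, pickle
d={}
for n in("scene","top"):
    s=snapshot(n); d[n]=s; cv2.imwrite(f"pics/{n}0.png",s["pixels"]); print(n,np.round(s["camera_matrix"],1).tolist(),s["dist_coeffs"],np.round(s["T"],3).tolist())
pickle.dump(d,open("d0.pkl","wb"))
st=get_state();print(st["t"],st["tool_rot"],st["gripper_width"])
E
```

```text
pics
scene [[366.6, 0.0, 323.7], [0.0, 366.6, 196.4], [0.0, 0.0, 1.0]] [-0.02967497  0.          0.          0.          0.        ] [[0.61, 0.302, -0.733, -376.055], [-0.792, 0.246, -0.558, -629.932], [0.012, 0.921, 0.39, 571.149], [0.0, 0.0, 0.0, 1.0]]
top [[510.2, 0.0, 327.0], [0.0, 510.2, 196.2], [0.0, 0.0, 1.0]] [-0.09597279  0.          0.          0.          0.        ] [[-0.0, 0.995, -0.096, 325.05], [-1.0, -0.001, -0.007, 36.353], [-0.007, 0.096, 0.995, 2012.696], [0.0, 0.0, 0.0, 1.0]]
0.1 [-1.20375355e-04  1.41909668e-01  9.89879511e-01 -4.30517920e-04] 85.72599658959396
```

View pics/scene0.png

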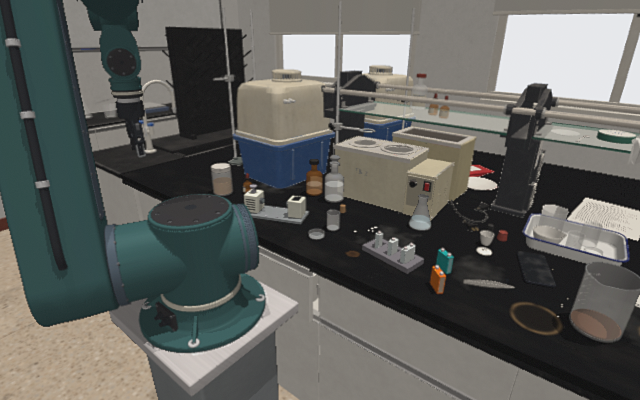

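View pics/top0.png

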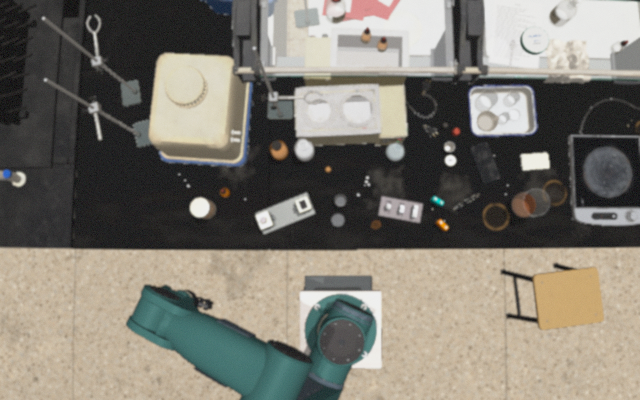

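The scene view shows the photometer at about (277,208) and the rack with three cells at (393,250). The orange look-alike is at (438,279) and the turquoise one at (445,261). In the top view the photometer is at (285,213), the rack at (401,209) and the look-alikes at (437,201) and (442,225).

Run:
```python
import cv2
a=cv2.imread("pics/scene0.png");b=cv2.imread("pics/top0.png")
c1=cv2.resize(a[180:300,230:460],None,fx=3.4,fy=3.4,interpolation=cv2.INTER_CUBIC)
c2=cv2.resize(b[185:245,245:450],None,fx=3.8,fy=3.8,interpolation=cv2.INTER_CUBIC)
cv2.imwrite("pics/c1.png",c1);cv2.imwrite("pics/c2.png",c2)
```

```text
(no output)
```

View pics/c1.png

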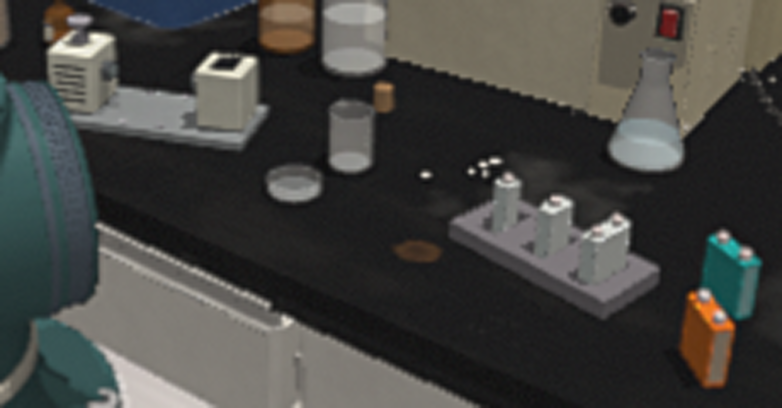

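View pics/c2.png

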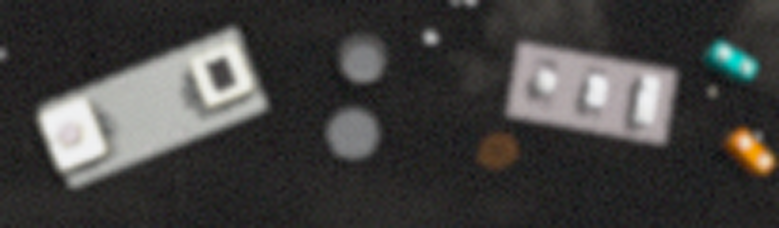

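Candidates for the long cell, all in the scene crop and converted to full-picture pixels:
- Rack left, one small stopper, short: (379,240).
- Rack middle, one stopper, medium: (393,247).
- Rack right, white with two stoppers, longest: (408,252). This is the one I choose.
- Orange look-alike: (438,279). Rejected.
- Turquoise look-alike: (445,261). Rejected.

The crop confirms the choice. Next I'll measure.

```bash
cat > h.py <<'E'
import cv2, numpy as np
def ray(s,uv,z):
    uv=np.asarray(uv,float).reshape(-1,1,2)
    n=cv2.undistortPoints(uv,s["camera_matrix"],np.array(s["dist_coeffs"])).reshape(-1,2)
    T=np.array(s["T"]); d=np.c_[n[:,0],-n[:,1],-np.ones(len(n))]@T[:3,:3].T; o=T[:3,3]
    return (o+d*((z-o[2])/d[:,2])[:,None])[:,:2]
F=8
def up(img,x0,x1,y0,y1): return cv2.resize(img[y0:y1,x0:x1],None,fx=F,fy=F,interpolation=cv2.INTER_CUBIC)
def pix(p,x0,y0): return (np.asarray(p,float).reshape(-1,2)+.5)/F-.5+[x0,y0]
def blobs(mask,amin):
    cs,_=cv2.findContours(mask.astype(np.uint8),cv2.RETR_EXTERNAL,cv2.CHAIN_APPROX_NONE)
    return sorted([c for c in cs if cv2.contourArea(c)>amin*F*F],key=cv2.contourArea,reverse=True)
def rect(xy):
    r=cv2.minAreaRect(xy.astype(np.float32)); b=cv2.boxPoints(r)
    e=[b[1]-b[0],b[2]-b[1]]; L=max(e,key=np.linalg.norm); a=np.degrees(np.arctan2(L[1],L[0]))%180
    return np.round(r[0],1),np.round(sorted(r[1]),1),round(a,1)
E
python3 - <<'E'
import pickle; from h import *
d=pickle.load(open("d0.pkl","rb"))
t=d["top"]; im=t["pixels"]
for nm,b,z,th in (("phot base",(250,320,188,238),12,85),("rack",(375,428,192,228),16,75)):
    u=cv2.cvtColor(up(im,*b),cv2.COLOR_BGR2GRAY)
    c=blobs(u>th,60)[0]; print(nm,rect(ray(t,pix(c,b[0],b[2]),z)), "levels",np.percentile(u,[5,50,80,99]))
    for th2 in ((205,) if nm[0]=="p" else (180,200)):
        for c in blobs(u>th2,3)[:4]:
            zz=76 if nm[0]=="p" else 54
            print("  bright",th2,rect(ray(t,pix(c,b[0],b[2]),zz)),pix(c,b[0],b[2]).mean(0).round(1))
s=d["scene"]; im=s["pixels"]
b=(355,430,225,280)
u=up(im,*b); g=cv2.cvtColor(u,cv2.COLOR_BGR2GRAY)
print(np.percentile(g,[5,50,80,99]))
c=blobs(g>65,60)[0]; h=cv2.convexHull(c)
for eps in(8,14,20): 
    p=pix(cv2.approxPolyDP(h,eps,True),b[0],b[2]); print(p.round(1).tolist())
vis=u.copy(); cv2.drawContours(vis,[c],-1,(0,255,0),1)
b2=(235,315,180,228); u2=up(im,*b2); g2=cv2.cvtColor(u2,cv2.COLOR_BGR2GRAY)
for c in blobs(g2>75,30)[:3]: cv2.drawContours(u2,[c],-1,(0,255,0),1)
cv2.imwrite("pics/v.png",cv2.resize(np.vstack([cv2.copyMakeBorder(vis,0,0,0,40,cv2.BORDER_CONSTANT),u2]),None,fx=.72,fy=.72))
E
```

```text
phot base (array([451.2, 218.2]), array([ 97.1, 231.3]), np.float32(112.1)) levels [ 30.  41. 182. 239.]
  bright 205 (array([422.8, 290.5]), array([48.4, 60.3]), np.float32(21.7)) [263.8 219.4]
  bright 205 (array([483.5, 142.1]), array([48.8, 52.6]), np.float32(21.8)) [302.7 203.7]
rack (array([ 466.9, -237.7]), array([ 84.4, 173.3]), np.float32(79.3)) levels [ 31.  68. 166. 234.]
  bright 180 (array([ 457.8, -291.2]), array([22.6, 51.7]), np.float32(168.0)) [415.4 210.4]
  bright 180 (array([ 466.3, -239.7]), array([22.2, 32. ]), np.float32(173.1)) [402.1 208.3]
  bright 180 (array([ 476.8, -187.5]), array([19.9, 22.1]), np.float32(63.2)) [388.7 205.6]
  bright 200 (array([ 458. , -290.3]), array([18.2, 47.1]), np.float32(169.2)) [415.3 210.5]
  bright 200 (array([ 466.4, -239.2]), array([18.3, 29. ]), np.float32(173.5)) [401.9 208.3]
  bright 200 (array([ 476.8, -188.3]), array([15. , 17.4]), np.float32(179.4)) [388.7 205.6]
[ 26.  34. 114. 192.]
[[362.1, 244.8], [375.3, 232.1], [379.7, 229.9], [413.7, 243.3], [423.4, 258.6], [422.8, 262.1], [406.7, 272.9], [362.2, 248.9]]
[[362.1, 244.8], [379.7, 229.9], [413.7, 243.3], [423.4, 258.6], [422.8, 262.1], [406.7, 272.9], [362.2, 248.9]]
[[362.1, 244.8], [379.7, 229.9], [413.7, 243.3], [422.8, 262.1], [406.7, 272.9], [362.2, 248.9]]
```

View pics/v.png

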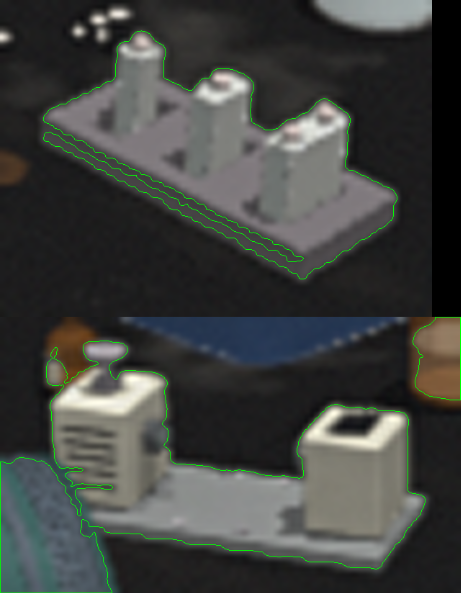

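The overlay shows clean outlines. Rack corners and cell stoppers are visible at scene pixels (405,247), (411,243), (393,238) and (379,231). The plunger head is at (253,186). I'll cross-check the scene rays against the top-view result.

Run:
```python
import pickle; from h import *
d=pickle.load(open("d0.pkl","rb")); s=d["scene"]
def fr(c,deg,p): a=np.radians(deg); return np.array(c)+np.array([[np.cos(a),-np.sin(a)],[np.sin(a),np.cos(a)]])@p
R=((466.6,-238.6),-10.6)
for n,uv,z,ex in (("r--",(406.7,272.9),0,(-37.5,-82)),("r-+",(362.2,248.9),0,(-37.5,82)),("r+-",(422.8,262.1),0,(37.5,-82)),("r-+t",(362.1,244.8),16,(-37.5,82)),("r+-t",(423.4,258.6),16,(37.5,-82))):
    print(n,ray(s,uv,z).round(1),fr(*R,ex).round(1))
def top(img,b,th,z,nm):
    g=cv2.cvtColor(up(img,*b),cv2.COLOR_BGR2GRAY)
    for c in blobs(g>th,3)[:4]: print(nm,th,rect(ray(s,pix(c,b[0],b[2]),z)),pix(c,b[0],b[2]).mean(0).round(1))
for th in (150,165): top(s["pixels"],(370,420,225,262),th,54,"cells")
top(s["pixels"],(240,310,180,228),165,76,"housings")
u=up(s["pixels"],245,262,180,192); hsv=cv2.cvtColor(u,cv2.COLOR_BGR2HSV)
# stopper tops = pinkish (R-G)
for b in ((370,420,225,262),(245,262,180,190)):
    u=up(s["pixels"],*b).astype(int); g=u.max(2); m=((u[...,2]+u[...,0]-2*u[...,1])>12)&(g>(150 if b[0]==370 else 80))
    for c in blobs(m,1.0)[:6]:
        p=pix(c,b[0],b[2]); M=(p.max(0)+p.min(0))/2; print("pink",M.round(1),(np.ptp(p,0)).round(1),ray(s,M,60 if b[0]==370 else 102).round(1))
P=((451.2,218.2),22.0); P=((452,217.5),22)
print("plunger exp",fr(*P,(0,80)),"housing det",fr(*P,(0,-80)),"corner",fr(*P,(-45,-110)),ray(s,(300.1,223.4),0))
```

```text
r-- [[ 419.5 -308.2]] [ 414.7 -312.3]
r-+ [[ 450.4 -147.7]] [ 444.8 -151.1]
r+- [[ 496.5 -320.7]] [ 488.4 -326.1]
r-+t [[ 447.  -148.5]] [ 444.8 -151.1]
r+-t [[ 489.8 -323.4]] [ 488.4 -326.1]
cells 150 (array([ 461. , -288.1]), array([19.4, 50.2]), np.float32(171.5)) [408.9 246.8]
cells 150 (array([ 468.8, -236.5]), array([20.1, 31.9]), np.float32(179.4)) [393.1 239.9]
cells 150 (array([ 589.6, -250.1]), array([22.1, 25.5]), np.float32(24.1)) [416.2 226.1]
cells 150 (array([ 478.9, -182.6]), array([18.9, 23.1]), np.float32(58.0)) [378.9 233.2]
cells 165 (array([ 461., -288.]), array([17.9, 48.5]), np.float32(171.2)) [408.9 246.9]
cells 165 (array([ 468.9, -236.5]), array([18.9, 30.4]), np.float32(179.3)) [393.1 239.9]
cells 165 (array([ 476. , -185.5]), array([11.4, 18. ]), np.float32(121.8)) [378.8 233.7]
housings 165 (array([424.8, 293. ]), array([52. , 64.7]), np.float32(21.9)) [252.9 192.9]
housings 165 (array([478.2, 138.4]), array([49.5, 54.5]), np.float32(21.4)) [295.6 199.6]
housings 165 (array([470.6, 347.9]), array([10.8, 19.8]), np.float32(124.6)) [252.6 185.4]
pink [250.1 184.5] [1.8 1.6] [[426.6 309.8]]
pink [253.9 185.2] [2.  1.2] [[430.6 294.2]]
plunger exp [422.03147253 291.67470837] housing det [481.96852747 143.32529163] corner [451.48345182  98.65247929] [[459.95388298 106.50574145]]
```

```bash
cat >> h.py <<'E'
def q(ydeg): a=np.radians((ydeg+90)/2); return [0,float(np.cos(a)),float(np.sin(a)),0]
E
python3 - <<'E'
from plant import *; from h import *
close_gripper()
movep([422.6,291.2,135],q(73.7))
hit=move_l([422.6,291.2,90],speed=30,until_force=14)
st=get_state(); print(hit,st["position"],st["contact_force"],st["t"])
move_l([422.6,291.2,135],speed=100)
s=snapshot("scene"); cv2.imwrite("pics/press.png",up(s["pixels"],235,315,160,228))
for y in (79.5,259.5):
    print(solve_ik([433,-285,120],q(y)))
for y in (202.2,22.2): print(solve_ik([460,190,120],q(y)))
let_go(); st=get_state(); print(st["t"],st["gripper_width"])
E
```

```text
False [422.72431179 291.25899066  90.16596822] [-0.27080599 -0.49680883 -0.28914029] 3.85
[-0.7394079   0.29548353 -0.24804047  1.02727233  0.         -0.55614833]
[-0.7394079   0.29548353 -0.24804047  1.02727233  0.          2.58544432]
[ 0.22781508  0.26220328 -0.29691888  1.01167417  0.         -1.73044434]
[ 0.22781508  0.26220328 -0.29691888  1.01167417  0.          1.41114831]
5.2833 85.8435359149218
```

Run:
```python
from h import *
a=cv2.imread("pics/press.png"); cv2.imwrite("pics/press2.png",a)
```

```text
(no output)
```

View pics/press2.png

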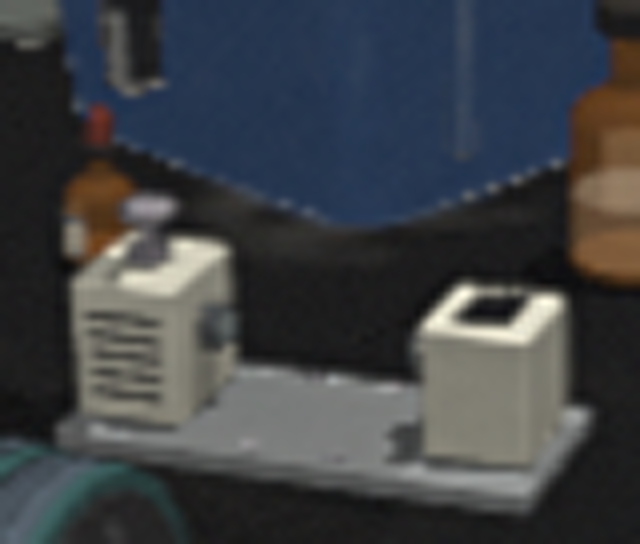

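Run:
```python
from plant import *; from h import *
import pickle
d=pickle.load(open("d0.pkl","rb"))
def proj(s,p):
    T=np.linalg.inv(np.array(s["T"])); c=T[:3,:3]@np.array(p)+T[:3,3]
    return cv2.projectPoints(np.array([[c[0],-c[1],-c[2]]]),np.zeros(3),np.zeros(3),s["camera_matrix"],np.array(s["dist_coeffs"]))[0].ravel().round(1)
s=d["scene"]; print(proj(s,[422.6,291.2,135]),proj(s,[422.6,291.2,104]),proj(s,[422.6,291.2,78]),"seen tip",pix([[138,92]],235,160),"head",pix([[150,205]],235,160))
close_gripper(); st=get_state(); print(st["gripper_width"],st["position"],st["contact_force"],st["t"])
for n in("scene","top"):
    s=snapshot(n); b=(240,275,160,195) if n=="scene" else (250,320,188,238)
    cv2.imwrite(f"pics/e{n}.png",up(s["pixels"],*b))
a=cv2.imread("pics/escene.png");c=cv2.imread("pics/etop.png"); c=c[:, :500]; a=cv2.resize(a,(280,280)); 
o=np.zeros((400,790,3),np.uint8); o[:280,:280]=a; o[:,285:785]=c; cv2.imwrite("pics/e.png",o)
```

```text
[252.2 177.2] [252.8 185.5] [253.2 192.4] seen tip [[251.8125 171.0625]] head [[253.3125 185.1875]]
0.17947432815801448 [422.60356875 291.19291395 134.9923509 ] [ 0.122968    0.44876881 -0.16826382] 6.05
```

View pics/e.png

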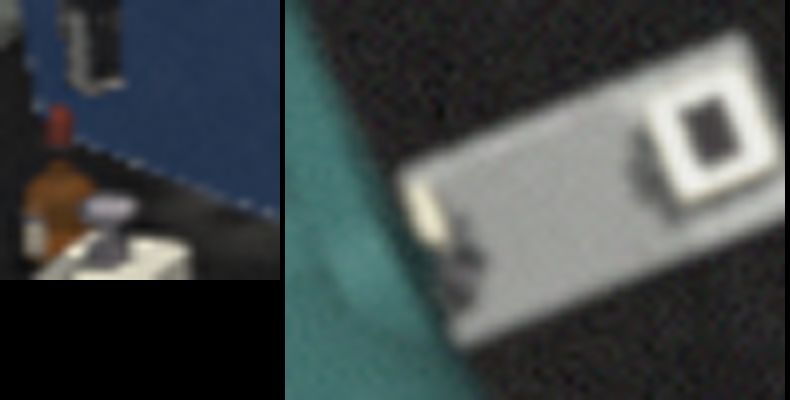

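The fingertip shows at scene row 171, where a TCP at z 135 should project to row 177. So the tips are about 20 mm higher than the stated TCP, and the first stroke ended just above the plunger. I'll press lower with a force guard, which also measures the offset.

Run:
```python
from plant import *; from h import *
move_l([422.6,291.2,95],speed=100)
h1=move_l([422.6,291.2,66],speed=25,until_force=1.5); a=get_state(); print(h1,a["position"],a["contact_force"])
h2=move_l([422.6,291.2,62],speed=20,until_force=15) if h1 else None
b=get_state(); print(h2,b["position"],b["contact_force"],b["t"])
```

```text
True [422.47850854 291.12894283  78.34154929] [0.48311416 0.42680781 2.27729048]
True [422.53283099 291.17061964  70.63479965] [-2.62807235 -2.00922021 11.66008898] 7.9333
```

Run:
```python
from plant import *; from h import *
move_l([422.6,291.2,150],speed=150); sleep(0.2)
let_go()
C=np.array([458.6,-289.9]); X=np.array([.983,-.182]); g=C-27*X
movep([*g,90],q(79.5))
move_l([*g,36],speed=80)
st=get_state(); print(g,st["position"],st["t"])
s=snapshot("scene"); import pickle; pickle.dump(s,open("d1.pkl","wb"))
print("plunger/housing change",np.abs(s["pixels"][175:200,240:268].astype(int)-pickle.load(open("d0.pkl","rb"))["scene"]["pixels"][175:200,240:268]).mean((0,1)).round(1))
cv2.imwrite("pics/hover.png",up(s["pixels"],355,445,205,280))
```

```text
[ 432.059 -284.986] [ 432.28518647 -285.12116371   36.34699639] 12.5083
plunger/housing change [ 9.9  9.1 10.1]
```

View pics/hover.png

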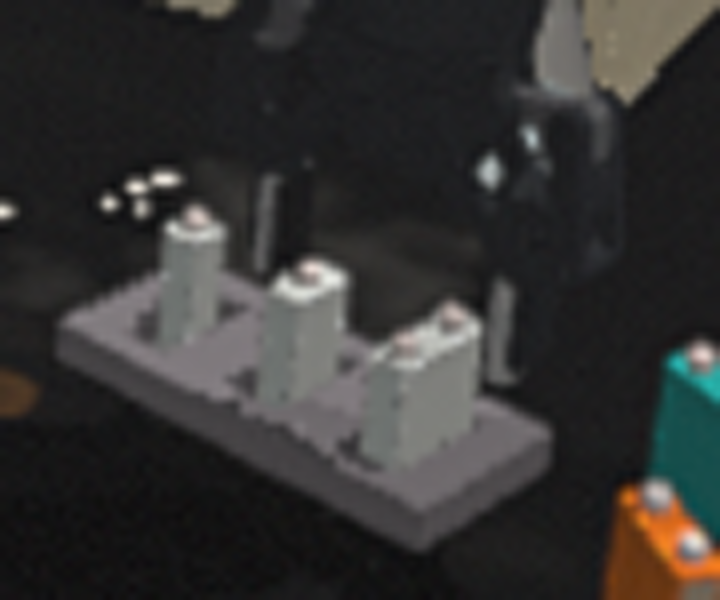

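```bash
cat >> h.py <<'E'
def proj(s,p):
    T=np.linalg.inv(np.array(s["T"])); c=T[:3,:3]@np.array(p)+T[:3,3]
    return cv2.projectPoints(np.array([[c[0],-c[1],-c[2]]]),np.zeros(3),np.zeros(3),s["camera_matrix"],np.array(s["dist_coeffs"]))[0].ravel().round(1)
E
python3 - <<'E'
import pickle; from h import *
s=pickle.load(open("d1.pkl","rb")); g=np.array([432.2,-285.1]); Y=np.array([.182,.983]);X=np.array([.983,-.182])
f=lambda p:((proj(s,p)-[355,205])*8).round(0)
for z in (50,60,72,85):
    print(z,"L in/out",f([*(g+43*Y),z]),f([*(g+57*Y),z]),"R",f([*(g-43*Y),z]),f([*(g-57*Y),z]))
print("seen L tip (285,270) R tip (505,382); rays z72:",ray(s,pix([[285,270],[505,382]],355,205),72),ray(s,pix([[285,270],[505,382]],355,205),36))
for z in(36,60,72): r=ray(s,pix([[285,270],[505,382]],355,205),z); print(z,np.linalg.norm(r[0]-r[1]),r.mean(0))
# check the long cell corners
for k in (-22.5,22.5): print("cell corner",f([*(np.array([458.6,-289.9])+k*X-8*Y),54]))
E
```

```text
50 L in/out [282. 328.] [250. 313.] R [490. 430.] [526. 447.]
60 L in/out [285. 303.] [253. 288.] R [493. 404.] [529. 421.]
72 L in/out [287. 273.] [256. 258.] R [497. 372.] [534. 390.]
85 L in/out [290. 239.] [258. 225.] R [502. 338.] [538. 354.]
seen L tip (285,270) R tip (505,382); rays z72: [[ 442.52846002 -239.15782811]
 [ 421.516041   -330.24483076]] [[ 501.56698254 -210.97414488]
 [ 479.03908955 -308.63059493]]
36 100.22119634922167 [ 490.30303605 -259.80236991]
60 95.7265427164889 [ 451.44917902 -276.40167626]
72 93.47921590012243 [ 432.02225051 -284.70132944]
cell corner [411. 372.]
cell corner [490. 327.]
```

The fingertips are seen at crop (285,270) and (505,382). That matches open tips at z 72 above the commanded point, so x, y and the 23 mm tool offset all agree. I'll descend beside the medium cell at the near end, under a force guard, then grip and lift a little.

Run:
```python
from plant import *; from h import *
import pickle
g=np.array([432.06,-284.7])
h=move_l([*g,-1],speed=50,until_force=4); st=get_state(); print(h,st["position"],st["contact_force"])
if not h:
    close_gripper(); st=get_state(); print(st["gripper_width"],st["finger_force"],st["contact_force"],st["moment"],st["t"])
    s=snapshot("scene"); pickle.dump(s,open("d2.pkl","wb"))
    if st["gripper_width"]>12:
        move_l([*g,29],speed=40); sleep(.2); st=get_state(); print(st["gripper_width"],st["contact_force"],st["t"])
        s=snapshot("scene"); pickle.dump(s,open("d3.pkl","wb"))
a=pickle.load(open("d2.pkl","rb"))["pixels"]; 
cv2.imwrite("pics/grip.png",np.hstack([up(x,375,425,215,275)[:, :395] for x in (a,s["pixels"])]))
```

```text
False [ 432.20254761 -284.82242471   -0.80786751] [ 0.30123    -1.21576103  1.26628514]
14.596366941353605 58.4750372171402 [-1.13985226  0.19001312  5.28921109] [0.08983673 0.23513655 0.04092491] 14.1
14.357167574937625 [-0.20123779 -0.56676455 -0.62070653] 15.25
```

View pics/grip.png

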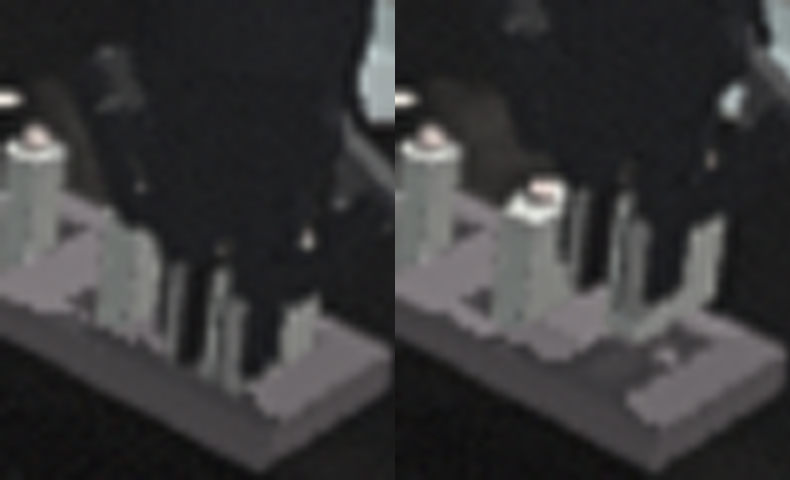

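The left frame shows the fingers on the cell's near end. The right frame shows the cell lifted clear of its slot at (660,350), with the medium cell undisturbed. I'll transfer it.

Run:
```python
from plant import *; from h import *
import pickle
p=get_state()["position"]; move_l([p[0],p[1],140],speed=120)
M=np.array([452.5,216.6]); Xc=np.array([-.378,.926]); g=M-27.2*Xc
movep([*g,140],q(202.2)); st=get_state(); print(st["gripper_width"],st["t"],st["contact_force"])
move_l([*g,20.2],speed=80); sleep(.3); st=get_state(); print(st["position"],st["gripper_width"],st["t"],st["contact_force"])
D={n:snapshot(n) for n in("scene","top")}; pickle.dump(D,open("d4.pkl","wb"))
a=up(D["scene"]["pixels"],238,310,172,230); b=up(D["top"]["pixels"],250,320,188,238)
o=np.zeros((464,800,3),np.uint8); o[:464,:450]=a[:, 60:510]; b=cv2.resize(b,(350,250)); o[:250,450:]=b; cv2.imwrite("pics/place.png",o)
```

```text
14.725596137461872 18.1167 [ 0.78607677  0.14780011 -0.45875674]
[462.85410955 191.41750463  20.30939422] 14.557447315150533 20.0667 [-0.26536341 -0.12699905 -0.5679788 ]
```

View pics/place.png

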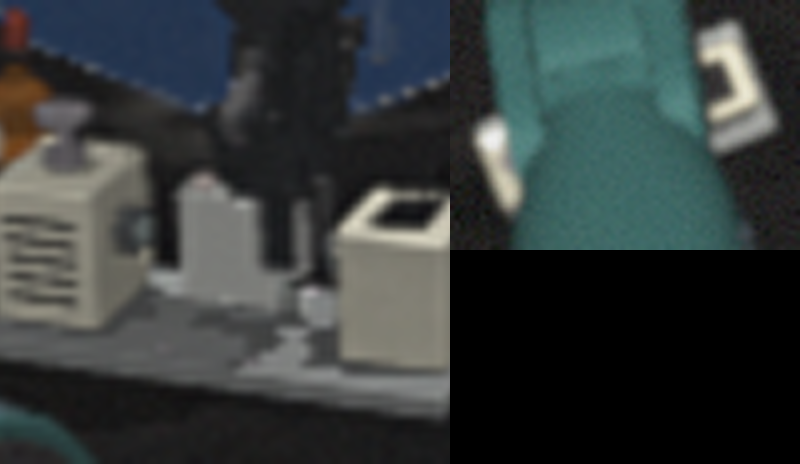

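The cell hangs in the gap between the noses, with its left edge at crop (182,190–290) and its bottom corner near (280,308). I'll check position and tilt against the projected corners.

Run:
```python
import pickle; from h import *
s=pickle.load(open("d4.pkl","rb"))["scene"]
f=lambda p:((proj(s,p)-[238,172]+.5/8)*8-[60,0]).round(0)
def P(c,x,y,z,th=22.2):
    a=np.radians(th); return [c[0]+np.cos(a)*x-np.sin(a)*y,c[1]+np.sin(a)*x+np.cos(a)*y,z]
M=(452.5,216.6)
# photometer frame: camera side is x=-8
for n,p in {"bot lamp":(-8,22.5,25),"bot det":(-8,-22.5,25),"top lamp":(-8,22.5,75),"top far lamp":(8,22.5,75),"lamp nose":(0,45,50),"det housing bottom near-corner":(-26,-55,12),"det top corner":(-26,-55,74),"lamp bottom near corner":(-30,55,12),"lamp top near corner":(-30,55,78),"lamp-top back":(30,55,78)}.items(): print(n,f(P(M,*p)))
# cell mask outline
g=s["pixels"][172:230,238:310]; u=cv2.resize(g,None,fx=8,fy=8,interpolation=cv2.INTER_CUBIC)[:,60:510].astype(int)
v=u.mean(2)
for r in (210,230,250,270): 
    e=np.diff(v[r,160:200]); print(r,"left edge",160+e.argmax(),end=" ")
for c in (190,200,210,220,230,240,250,260,270):
    col=v[255:325,c]; e=np.diff(col); print(c,"bottom",255+e.argmin(),end=" | ")
print()
for c in (190,210,230,245): e=np.diff(v[170:215,c]); print(c,"top",170+e.argmax(),end=" ")
```

```text
bot lamp [182. 296.]
bot det [277. 309.]
top lamp [176. 192.]
top far lamp [191. 178.]
lamp nose [140. 232.]
det housing bottom near-corner [334. 363.]
det top corner [330. 231.]
lamp bottom near corner [ 95. 334.]
lamp top near corner [ 85. 196.]
lamp-top back [143. 146.]
210 left edge 176 230 left edge 179 250 left edge 179 270 left edge 179 190 bottom 298 | 200 bottom 307 | 210 bottom 305 | 220 bottom 305 | 230 bottom 303 | 240 bottom 304 | 250 bottom 303 | 260 bottom 307 | 270 bottom 315 | 
190 top 179 210 top 172 230 top 186 245 top 197
```

Run:
```python
import pickle; from h import *
D0=pickle.load(open("d0.pkl","rb")); s=D0["scene"]; s4=pickle.load(open("d4.pkl","rb"))["scene"]
def P(c,x,y,z,th=22.2):
    a=np.radians(th); return [c[0]+np.cos(a)*x-np.sin(a)*y,c[1]+np.sin(a)*x+np.cos(a)*y,z]
f=lambda p:((proj(s,p)-[238,172]+.5/8)*8-[60,0]).round(0)
M=(452.5,216.6)
U=[np.mean(cv2.resize(i["pixels"][172:230,238:310],None,fx=8,fy=8,interpolation=cv2.INTER_CUBIC)[:,60:510],2) for i in (s,s4)]
def edge(v,r,a,b,sg): w=cv2.GaussianBlur(v,(1,15),4)[r,a:b]; e=np.diff(w)*sg; return a+int(e.argmax())
for k,v in zip(("d0","d4"),U):
    print(k,"det left",[(r,edge(v,r,310,360,1)) for r in (250,280,310,340)],"lamp corner",[(r,edge(v,r,70,125,-1)) for r in (230,260,290)],"lamp right",[(r,edge(v,r,120,170,-1)) for r in (180,195,270)])
print("pred det left",f(P(M,-26,-55,66)),f(P(M,-26,-55,25)),"lamp corner",f(P(M,-30,55,60)),f(P(M,-30,55,30)),"lamp right",f(P(M,30,55,65)),f(P(M,30,55,30)))
# relative rate
print("1mm +y ->",f(P(M,0,-45,50))-f(P(M,0,-55,50)),"10mm +x",f(P(M,10,0,50))-f(P(M,0,0,50)))
```

```text
d0 det left [(250, 327), (280, 335), (310, 320), (340, 340)] lamp corner [(230, 111), (260, 111), (290, 111)] lamp right [(180, 143), (195, 143), (270, 151)]
d4 det left [(250, 327), (280, 336), (310, 340), (340, 340)] lamp corner [(230, 111), (260, 94), (290, 95)] lamp right [(180, 143), (195, 151), (270, 168)]
pred det left [330. 248.] [333. 336.] lamp corner [ 88. 234.] [ 92. 297.] lamp right [144. 172.] [148. 244.]
1mm +y -> [-21.  -2.] 10mm +x [ 9. -9.]
```

The cell is upright, at the right height and within about 2 mm. I'll nudge it 1.5 mm along the beam towards the detector, check that the other things are undisturbed, and hand in.

Run:
```python
from plant import *; from h import *
import pickle
p=np.array(get_state()["position"]); move_l([463.35,190.0,20.2],speed=10); sleep(.5)
st=get_state(); print(st["position"],st["gripper_width"],st["finger_force"],st["contact_force"],np.abs(st["dq"]).max(),st["t"])
s=snapshot("scene")["pixels"].astype(int); o=pickle.load(open("d0.pkl","rb"))["scene"]["pixels"].astype(int)
for n,(x0,x1,y0,y1) in {"short":(372,386,228,250),"medium":(386,400,236,257),"orange/turq":(428,456,246,296),"beaker/petri/cork":(305,350,200,242),"plunger":(244,262,182,195)}.items():
    print(n,np.abs(s-o)[y0:y1,x0:x1].mean().round(1))
sign_off()
```

```text
[463.32921458 190.00247201  20.201184  ] 14.368177401956391 58.399195075035095 [ 0.34638401  0.52725207 -0.6201183 ] 0.0022028617279196694 20.9667
short 0.6
medium 0.6
orange/turq 1.1
beaker/petri/cork 1.2
plunger 25.8
the job is handed in; nothing more can be done
```

The job is handed in: the plunger was pressed to its stop and came back up, and the long cell is held upright by its frosted faces in the photometer gap, about 2 mm or better from centre; the first stroke stopped short of the plunger because the fingertips sit about 23 mm behind the stated TCP, so I pressed again lower, and the camera showed the other cells and the bystanders in its view unmoved.

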